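Pull a circuit board from the spectrometer's module bay

TASK

Take the circuit board out of the grey module bay and stand it in the tall slot of the pale plastic caddy: first turn both black fasteners beside the board clockwise to their stops, then press the pedal all the way down so that the board rises out of the bay, and only then draw it up by its metal edge. Do not force the board or jam it against the bay, lower it gently to the bottom of the caddy slot rather than dropping it, leave both fasteners turned to their stops, and do not disturb the other things on the bench.

Things in the scene. Friction and masses are not known exactly. Their poses are not given: they have to be found in the camera images.
- bay: fixed grey housing on the bench, 110 (x, from -80 to +30) x 236 (y) x 113 high, with the working slot (13 wide, 156 long) running along its y axis in the top face. Origin: on the bench under the middle of the slot. x points to the pedal side, y along the slot, z up. Two more metal strips in the top at x = -32 and -57 are other modules, fixed, not to be touched
- fastener_left (a joint): turn of the fastener at the bay's +y end, rad: 0 = its tab lies along the slot over the board's end, 1.5 = end stop, board free; grows clockwise seen from above
- fastener_right (a joint): the same for the fastener at the bay's -y end; it too grows clockwise seen from above
- grip_left (a point): on the axis of the +y fastener (bay x 0, y +93), at the height to grip, 135 above the bench. Its black grip bar is 12 wide, 36 long, from 121 to 147 above the bench; the bar's length is this point's y axis (along the slot at joint 0) and turns with the joint. A steel tab 10 wide, 4 thick, below the bar, reaches 31 from the axis towards the board at joint 0
- grip_right (a point): on the axis of the -y fastener (bay y -93); otherwise the same
- ejector (a joint): angle of the ejector rocker, rad: 0 = pedal up, board seated; 0.64 = pedal down at its stop, board raised 27; the rocker is stiff and stays where it is left. Its hinge lies along the bay's y at x = 45, z = 36; the pedal is 60 from the hinge
- pedal (a point): centre of the top face of the grey pedal (56 along the bay's y, 28 along x) on the bay's +x side, at about x = 100, 60 above the bench when up, 22 when down; it is pressed down with about 6 to 12 N
- board: green circuit board, 150 wide (y), 5 thick (x), 85 tall (z), 0.15 to 0.31 kg, with an aluminium edge rail 9 thick and 16 tall along its whole top. Origin: middle of its bottom edge. Seated in the bay, its origin is 27 above the bench and the rail's top is 1 below the bay's top face, so it cannot be gripped; with the pedal down the rail's top stands 26 above the bay
- caddy: fixed pale plastic caddy. Its tall slot, an open box 26 wide (x) and 180 long (y) inside, walls 5 thick and 60 high, floor 5 above the bench, has the origin under its middle on the bench; y along the slot, z up. On the slot's +x side a lower tray (x 18 to 78, 36 high) holds two fixed blank plates, 48 high
- tube: bystander: glass sample tube with a white cap, 135 tall, upright on a round foot 52 across
- mouse: bystander: computer mouse, 105 x 60 x 33
- driver: bystander: screwdriver with a grey handle, 140 long, lying on the bench; origin under its middle
- vial: bystander: small amber vial, 28 across, 55 tall
- bottle: bystander: amber bottle, 72 across, 150 tall
- tips: bystander: grey box with a white lid, 120 x 80 x 50
- cover: bystander: white round cap, 44 across, 16 high
Not all that is in view belongs to the job. What is meant by the board is not red or yellow, and is the smaller of those in its own colour.

How it is judged:
On the way, in this order (a step that is already met when the one before it is completed fails the run):
1. both fasteners are turned clockwise to their end stops (value of joint each of fastener_left, fastener_right above 1.35 rad), for 0.1 s.
2. the pedal is fully down and the board has risen in the bay, still in its slot (value of joint ejector above 0.56 rad and z of board in the frame of bay between 0.045 and 0.085 m and horizontal distance between board and bay below 0.015 m), for 0.1 s.
3. the board has been drawn straight up out of the slot, above the bay (z of board in the frame of bay above 0.113 m and horizontal distance between board and bay below 0.06 m), for 0.02 s.
At the end, for the whole second after the job is handed in: The board stands in the caddy's tall slot, its bottom edge on the slot floor (origin within 14 mm of the slot's middle across, 20 mm along, below 13 mm), upright or leaning less than 0.45 rad, at rest and released; both fasteners are still within 0.15 rad of their stops (all of step 1 and x of board in the frame of caddy between -0.014 and 0.014 m and y of board in the frame of caddy between -0.02 and 0.02 m and z of board in the frame of caddy below 0.013 m and angle between board's own z axis and vertical below 0.45 rad and linear speed of board below 0.03 m/s); the robot touches nothing.
It fails at once if the board is dropped (moves faster than 0.7 m/s with no finger on it) (contact force between the fingers and board below 0.05 N and linear speed of board above 0.7 m/s).
It fails at once if the board is jammed against the bay or its fasteners with over 40 N (contact force between board and bay above 40 N).
It fails at once if the board is pressed into the caddy with over 40 N (contact force between board and caddy above 40 N).
It fails at once if a bystander is moved more than 40 mm (distance of any of tube, mouse, driver, vial, bottle, tips, cover from where it was at the start of the episode above 0.04 m).
It also fails if it takes over 62 s, if anything falls off the work surface, if the arm or the gripper's body presses on something with over 40 N, if the wrist force passes 120 N, or if a joint passes its speed limit or range.

ROBOT

A 6-joint arm with a two-finger parallel gripper is mounted at the origin on the work surface. World frame = base frame: x ahead of the robot, y to its left, z up, the work surface at z = 0. Lengths are in m, angles in rad, forces in N, time in s.
With the tool pointing down it reaches from about 0.325 to 0.75 m from the base axis. Payload 7.6 kg.
Tool frame: the origin (TCP) lies at the very end of the fingers, on their centre line; the grasp point (between the pads) lies 19 mm behind it (robot.grasp_offset is the distance from the TCP to the grasp point, in m); z points along the fingers, y is the line along which they close (so a half turn about z gives the same grasp; the last joint's range is limited). The gripper opens to 85 mm and grips with 20 to 120 N. Pads are 22 mm wide; open, the fingers measure 114 mm over their backs; the gripper's body (76 mm by 85 mm) begins 54 mm behind the grasp point. The pads swing forward as they close: fully open they stand 13 mm farther back than shut.
Start: joints at [-1.216, 0.052, 1.401, -0, 1.689, -0.07], TCP at [0.216, -0.478, 0.231] pointing down, gripper open.
Joint ranges: [-2.9, 2.9], [-0.91, 2.17], [0.12, 2.37], [-1.06, 4.2], [0.26, 2.73], [-2.93, 2.93]. Speed limits (rad/s): [2.57, 2.57, 3.01, 3.14, 3.14, 3.14].

INTERFACE

Orientations are given as a rotation vector (axis times angle).
In Python, from plant import robot, cams, workorder gives the robot as it stands.
- The arm moves only by the tool send_rows, never from a script. Its argument "targets" is text: rows parted by semicolons, each of 7 numbers parted by spaces: the turn, a rotation vector about the tool's x, y, z in degrees, then the shift along the tool's x, y, z in m, then the gripper's target within -1 to 1 (fully open at 1, half-way at 0, shut at -1). A call has 1 to 8 rows; each row shifts and turns the commanded pose from where the row before left it, along the tool's axes as they then stand; what a row does not reach is not made up. A row lasts 1/8 s, in which the tool goes at most 62.5 mm and 10.7 degrees, less where a joint would pass 70% of its speed; a pose out of reach is approached as far as the arm can. A call with a gripper value outside its range is refused whole. The fingers move at their own pace and stop on an object; "squeeze" is the grip in N (left out, the last holds). Time passes only in rows, so rows that do not move let the fingers close. It gives the time, the measured TCP pose, the force, the opening and the grip force at its end, in the units of the state.
- robot.read_state(): the state, without advancing time (a new reading comes with each control period).
- cams.get_image(name): name is "scene" or "top"; returns the picture (400x640x3 uint8, red, green, blue); there is no depth.
- cams.camera_info(name): a dict with "camera_matrix" (3x3 intrinsics, pixels), "k1" (the pictures are not rectified: a ray, as slopes to the right and down, at radius r is drawn at 1 + k1 r^2 times it, then the intrinsics apply), "T" (4x4, takes a point from camera to world coordinates). Camera axes: x right, y down, z forward; pixel columns grow to the right and rows downward; lengths in m; the calibration is good to about 2 mm. A picture is of the moment at which its call begins. camera_info takes no time and is no camera call.
- workorder.sign_off(): hands the job in; it is judged then, once.
The state is a dict: "t": time; "joint_positions": joint angles; "qd": joint speeds; "tau": joint torques, N m; "position": TCP position; "tool_rot": TCP orientation; "wrist_force": force on the tool from outside, world axes, zero at the start; "ft_torque": the same for the moment, N m; "grip_width": finger opening in m; "grasp_force": force on a finger pad.
Only numpy, scipy, OpenCV 4.12 (cv2) and the standard library are available. Lean on these libraries where they do the work, as an engineer would, in place of code of your own. Each camera call takes 0.05 s, during which the arm holds its last target. There are 200 camera calls.

## Working session

There is one attempt and no reset: what is moved stays moved. The work goes in short steps, Python scripts to look and compute and a tool call to move; the robot and the scene stay as the last step left them, time stands still between calls to the robot, and variables do not carry over. Pictures are saved under pics/ and viewed, at most 10 in all, crops included, and the job is handed in when it is done.

Besides the shell and the picture viewer there is one more tool, called after ">>>" as name(argument=value, ...) on one line, values as JSON. send_rows: Moves the arm, as the interface text tells. Its arguments: {"type":"object","properties":{"targets":{"type":"string"},"squeeze":{"type":"number"}},"required":["targets"]}

```bash
mkdir -p pics; ls; python3 - <<'E'
from plant import robot,cams
import cv2,numpy as np
for n in("scene","top"):
    cv2.imwrite(f"pics/{n}0.png",cams.get_image(n)[:,:,::-1])
    i=cams.camera_info(n);print(n,np.round(i["camera_matrix"],1).tolist(),i["k1"],np.round(i["T"],3).tolist())
print(robot.read_state())
E
```

```text
pics
scene [[387.0, 0.0, 320.8], [0.0, 387.0, 197.0], [0.0, 0.0, 1.0]] -0.05247016291499681 [[-0.714, 0.399, -0.574, 1.153], [0.699, 0.426, -0.574, 0.615], [0.015, -0.812, -0.584, 0.788], [0.0, 0.0, 0.0, 1.0]]
top [[458.0, 0.0, 326.2], [0.0, 458.0, 204.1], [0.0, 0.0, 1.0]] -0.018193879115032965 [[0.099, -0.971, 0.218, 0.229], [-0.995, -0.096, 0.025, -0.039], [-0.004, -0.219, -0.976, 1.367], [0.0, 0.0, 0.0, 1.0]]
{'t': 0.1, 'joint_positions': array([-1.21629780e+00,  5.27666773e-02,  1.40160411e+00, -9.66985120e-07,
        1.68860960e+00, -7.02915932e-02]), 'qd': array([ 0.00037985, -0.00368108, -0.00261372,  0.0004485 , -0.00063409,
        0.00050185]), 'tau': array([ 1.06015828e-03, -3.82581890e+01, -3.60985208e+01, -4.89220338e-05,
        4.77979556e-03,  3.02971080e-05]), 'position': array([ 0.21630046, -0.47808036,  0.23057   ]), 'tool_rot': array([-3.06965469e+00, -6.61963474e-01,  3.10078726e-04]), 'wrist_force': array([-0.31533993, -0.53786229, -0.33130463]), 'ft_torque': array([ 0.04324946, -0.02216921, -0.01835972]), 'grasp_force': 0.0, 'grip_width': 0.08555370724988073}
```

View pics/scene0.png

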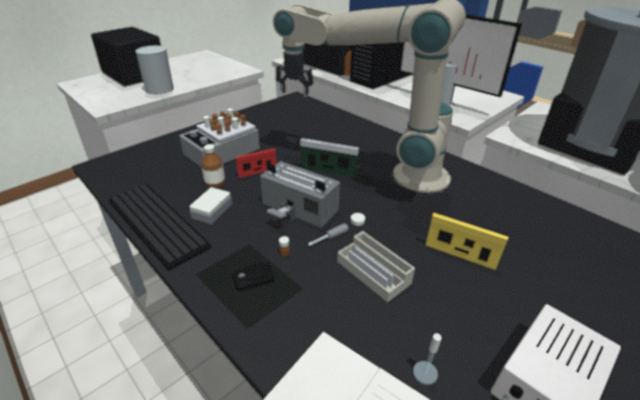

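View pics/top0.png

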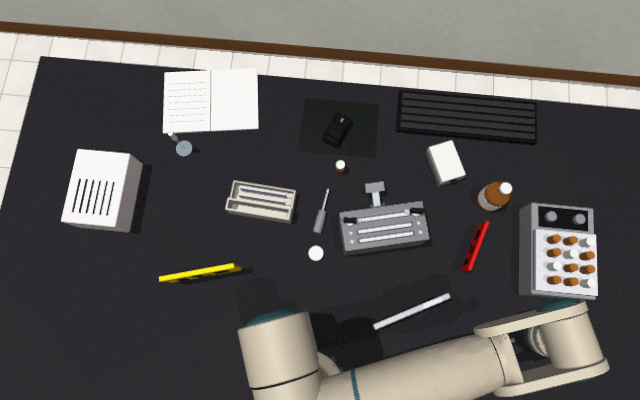

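The top picture shows a grey bay around (384,228), with its pedal at (375,187) and fasteners near (350,221) and (419,209). The caddy is at (261,200).

Candidates for the board:
- the green board's rail in the bay's working slot, (384,214)
- the large green board on the bench, (412,311)
- the red one, (476,246)
- the yellow one, (200,272)
- the fixed strips in the bay, (385,226) and (386,237)

I choose the one in the bay's slot nearest the pedal, since it is green and the smaller. I'll check it in a crop.

```bash
python3 - <<'E'
import cv2,numpy as np
a=cv2.imread("pics/top0.png")
b=cv2.imread("pics/scene0.png")
c1=cv2.resize(a[170:262,215:440],None,fx=3.5,fy=3.5,interpolation=cv2.INTER_CUBIC)[:,:788]
c2=cv2.resize(b[150:240,250:360],None,fx=2.9,fy=2.9,interpolation=cv2.INTER_CUBIC)
c3=cv2.resize(b[225:305,325:425],None,fx=2.9,fy=2.9,interpolation=cv2.INTER_CUBIC)
o=np.zeros((c1.shape[0]+262,788,3),np.uint8);o[:c1.shape[0]]=c1
o[c1.shape[0]:c1.shape[0]+c2.shape[0],:c2.shape[1]]=c2[:262]
o[c1.shape[0]:c1.shape[0]+c3.shape[0],400:400+c3.shape[1]]=c3
cv2.imwrite("pics/crop.png",o);print(o.shape)
E
```

```text
(584, 788, 3)
```

View pics/crop.png

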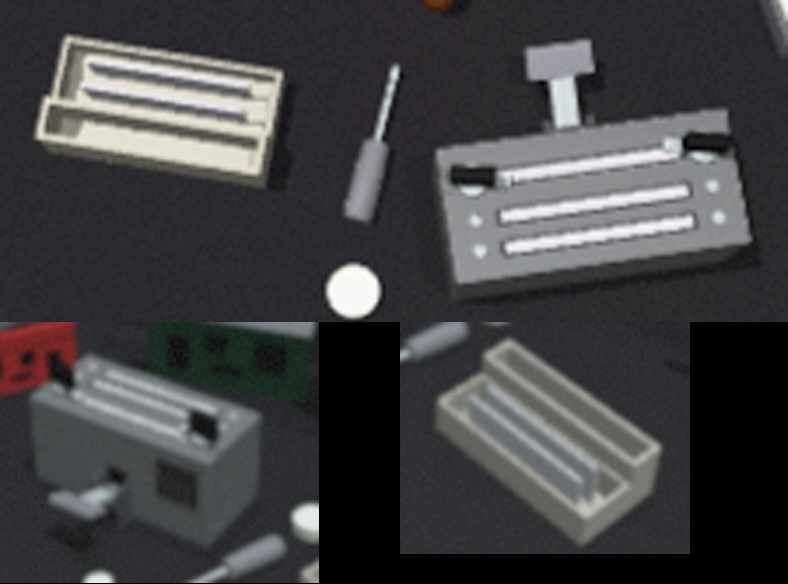

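The crop confirms it. The rail nearest the pedal lies between two black fasteners with tabs over its ends, and the fasteners look already slightly turned. The caddy's tall slot is the row nearest the robot, about crop (165,135). Next I'll measure these.

```bash
cat > h.py <<'E'
import cv2,numpy as np
from plant import robot,cams
def ray(n,uv):
    i=cams.camera_info(n);K=np.array(i["camera_matrix"],float);T=np.array(i["T"])
    p=cv2.undistortPoints(np.array(uv,float).reshape(-1,1,2),K,np.array([i["k1"],0,0,0.]))[:,0]
    d=np.c_[p,np.ones(len(p))]@T[:3,:3].T
    return T[:3,3],d
def plane(n,uv,z):
    o,d=ray(n,uv);return o+d*((z-o[2])/d[:,2])[:,None]
def pix(n,P):
    i=cams.camera_info(n);T=np.linalg.inv(np.array(i["T"]));P=np.atleast_2d(P)
    return cv2.projectPoints((P@T[:3,:3].T+T[:3,3]).reshape(-1,1,3),np.zeros(3),np.zeros(3),np.array(i["camera_matrix"],float),np.array([i["k1"],0,0,0.]))[0][:,0]
def grab(n,name=None):
    im=np.ascontiguousarray(cams.get_image(n)[:,:,::-1])
    if name:cv2.imwrite(f"pics/{name}.png",im)
    return im
def blobs(mask,off,amin=10):
    out=[]
    for c in cv2.findContours(mask.astype(np.uint8),cv2.RETR_EXTERNAL,cv2.CHAIN_APPROX_NONE)[0]:
        if cv2.contourArea(c)>=amin: out.append(c[:,0]+np.array(off))
    return out
E
python3 - <<'E'
from h import *
a=cv2.imread("pics/top0.png")
r=a[195:262,335:435];g=r.min(2)
print("rails")
for c in blobs(g>185,(335,195),20):
    W=plane("top",c,.113)[:,:2]
    (cx,cy),(w,h),an=cv2.minAreaRect(W.astype(np.float32)*1000)
    d=np.linalg.svd(W-W.mean(0))[2][0]; d*=np.sign(d[1]); print(c.mean(0).round(1),round(cx,1),round(cy,1),round(w),round(h),"yaw",np.degrees(np.arctan2(-d[0],d[1])).round(2))
print("black bars")
for c in blobs(a[200:232,340:430].max(2)<45,(340,200),15):
    W=plane("top",c,.147)[:,:2];d=np.linalg.svd(W-W.mean(0))[2][0]; d*=np.sign(d[1])
    print(c.min(0),c.max(0),W.mean(0).round(4),"yaw",np.degrees(np.arctan2(-d[0],d[1])).round(1))
print("caddy")
p=a[172:228,220:302];s=p.astype(int);m=(s[:,:,2]>120)&(s[:,:,2]-s[:,:,0]>12)
for c in blobs(m,(220,172),100):
    q=cv2.approxPolyDP(c.reshape(-1,1,2).astype(np.int32),4,True)[:,0];print(q.tolist())
m2=np.abs(a[175:200,360:390].astype(int)).min(2)>90
for c in blobs(m2,(360,175),30): print("pedal",cv2.minAreaRect(c.astype(np.float32)))
print(a[205:225:2,340:360].max(2))
E
```

```text
rails
[386.  236.6] 434.0 -180.5 8 146 yaw 13.81
[384.5 227.8] 458.1 -173.5 8 147 yaw 13.82
[384.4 216.2] 489.6 -169.4 14 143 yaw 14.55
[375.9 199.8] 535.3 -144.8 30 16 yaw -79.27
black bars
[344 218] [355 222] [ 0.465  -0.0753] yaw 2.0
[410 200] [429 231] [ 0.5037 -0.2757] yaw -72.9
caddy
[[233, 182], [226, 209], [289, 218], [295, 191]]
pedal ((374.80999755859375, 190.66998291015625), (17.677669525146484, 18.950462341308594), 81.8698959350586)
[[ 50  47  44  47  47  50  50  47  45  48  48  43  43  46  47  46  43  45
   45  47]
 [ 44  50  47  48  42  46  48  49  48  48  45  49  47  47  47  44  43  48
   43  43]
 [ 46  44  48  46  48  48  47  46  44  49  46  48  44  42  46  53  48  64
   86 101]
 [ 46  52  60  68  88 102  97 100 103 105 113 134 147 144 150 147 146 143
  143 143]
 [150 147 144 145 147 144 148 146 146 146 145 148 146 144 145 143 147 148
  148 148]
 [143 149 147 146 147 146 146 146 146 145 150 146 145 149 149 146 149 148
  147 146]
 [112 141 141 124  68  68  70  87 116 143 137 114  98  95  92  93 106 130
  133 130]
 [ 90 130 115  77  38  40  35  42  38  37  37  36  37  38  35  36  84 163
  202 225]
 [ 97 133 120  84  24  23  22  20  28  25  26  27  25  27  30  32  79 134
  147 180]
 [ 84 129 147 140 120 101 130 160 158 158 160 157 145  95  61  62  84 115
  122 133]]
```

```bash
cat >> h.py <<'E'
def fr(x,y,yaw):
    c,s=np.cos(np.radians(yaw)),np.sin(np.radians(yaw));R=np.array([[c,-s,0],[s,c,0],[0,0,1]]);return lambda P:np.atleast_2d(P)@R.T+[x,y,0]
def draw(im,n,f,segs,k,o,col=(0,0,255)):
    for P in segs:
        q=((pix(n,f(np.array(P)/1000.))-o)*k).round().astype(int);cv2.polylines(im,[q.reshape(-1,1,2)],False,col,1)
def box(x0,x1,y0,y1,z):return [[x0,y0,z],[x1,y0,z],[x1,y1,z],[x0,y1,z],[x0,y0,z]]
BAY=[box(-80,30,-118,118,113),box(-6.5,6.5,-78,78,113),box(86,114,-28,28,60)]
CAD=[box(-18,18,-95,95,60),box(-13,13,-90,90,60),box(18,78,-95,95,36),[[-18,-95,0],[-18,95,0],[-18,95,60]]]
def overlay(name,bay,cad,ims):
    rows=[]
    for n,off,w,h,k,which in(("top",(215,170),225,92,3.5,"bc"),("scene",(250,150),110,90,3.5,"b"),("scene",(325,225),100,80,3.5,"c")):
        im=cv2.resize(ims[n][off[1]:off[1]+h,off[0]:off[0]+w],None,fx=k,fy=k,interpolation=cv2.INTER_CUBIC);o=np.array(off)-.5+.5/k
        if "b" in which: draw(im,n,fr(*bay),BAY,k,o)
        if "c" in which: draw(im,n,fr(*cad),CAD,k,o)
        rows.append(im)
    b=np.zeros((max(rows[1].shape[0],rows[2].shape[0]),rows[0].shape[1],3),np.uint8)
    b[:rows[1].shape[0],:rows[1].shape[1]]=rows[1];b[:rows[2].shape[0],400:400+rows[2].shape[1]]=rows[2]
    cv2.imwrite(f"pics/{name}.png",np.vstack([rows[0],b])[:600])
E
python3 - <<'E'
from h import *
t=plane("top",[[233,182],[295,191]],.036);b=plane("top",[[226,209],[289,218]],0)
print(t.round(4),b.round(4))
d=t[0]-t[1];y=np.degrees(np.arctan2(-d[0],d[1]));d2=b[0]-b[1];y2=np.degrees(np.arctan2(-d2[0],d2[1]));print(y,y2,np.hypot(*d[:2]),np.hypot(*d2[:2]))
yaw=(y+y2)/2;ex=np.array([np.cos(np.radians(yaw)),np.sin(np.radians(yaw))])
o1=t.mean(0)[:2]-.078*ex;o2=b.mean(0)[:2]+.018*ex;print(o1,o2)
o=(o1+o2)/2
overlay("ov1",(.489,-.1665,13.8),(*o,yaw),{n:cv2.imread(f"pics/{n}0.png") for n in("top","scene")})
E
```

```text
[[0.567  0.2816 0.036 ]
 [0.5575 0.0923 0.036 ]] [[0.4893 0.2993 0.    ]
 [0.4805 0.1043 0.    ]]
-2.870539173193025 -2.595085573774877 0.18956720942243319 0.19519825637046678
[0.48430377 0.19063673] [0.50285665 0.20096484]
```

View pics/ov1.png

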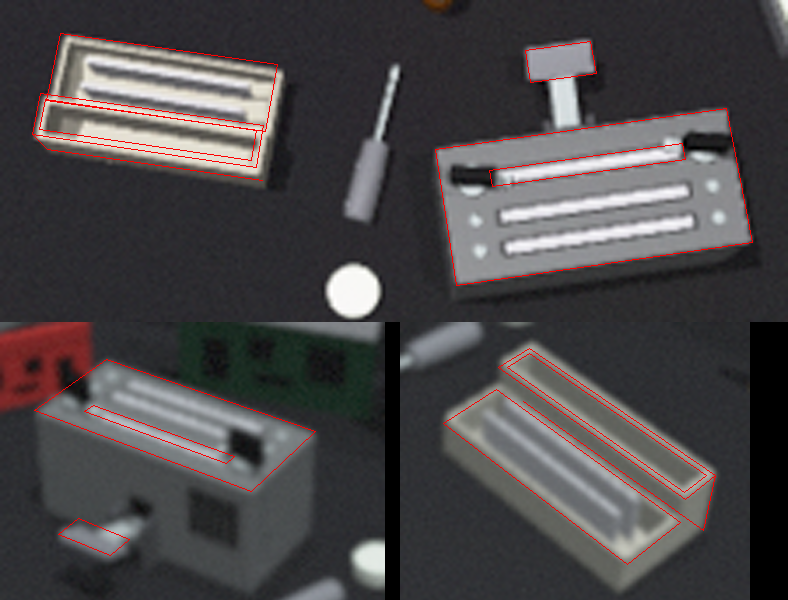

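The bay fits well in both views. The caddy outline is off by about 4 mm, so I'll refine it and get the fasteners' angles by triangulation.

```bash
python3 - <<'E'
from h import *
ims={n:cv2.imread(f"pics/{n}0.png") for n in("top","scene")}
overlay("ov2",(.488,-.1665,13.8),(.4905,.192,-2.7),ims)
f=fr(.488,-.1665,13.8)
print("gripL",f([0,.093,.135]),"gripR",f([0,-.093,.135]),"pedal",f([.1,0,.06]))
for s in(1,-1):
    p=pix("top",f([0,s*.093,.147]))[0];x,y=p.astype(int)
    r=ims["top"][y-9:y+10,x-12:x+13].max(2)<60
    n,l,st,ce=cv2.connectedComponentsWithStats(r.astype(np.uint8));j=1+np.argmax(st[1:,4])
    v,u=np.nonzero(l==j);W=plane("top",np.c_[u+x-12,v+y-9],.140)[:,:2]
    d=np.linalg.svd(W-W.mean(0))[2][0];d*=np.sign(d[1]);print(s,len(W),W.mean(0).round(4),"yaw",np.degrees(np.arctan2(-d[0],d[1])).round(1))
E
```

```text
gripL [[ 0.46581639 -0.07618451  0.135     ]] gripR [[ 0.51018361 -0.25681549  0.135     ]] pedal [[ 0.58511343 -0.14264665  0.06      ]]
1 58 [ 0.4657 -0.0754] yaw 3.8
-1 211 [ 0.5187 -0.2673] yaw -13.5
```

View pics/ov2.png

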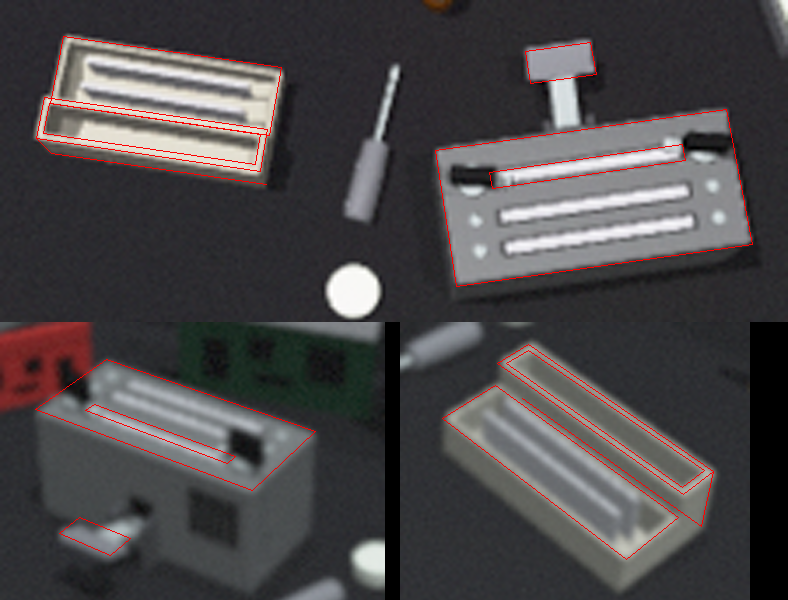

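Fit is now good: bay (0.488, -0.1665, 13.8°) and caddy (0.4905, 0.192, -2.7°). Next, the move helper.

```bash
cat > go.py <<'E'
# usage: go.py x y z heading -> remaining turn (deg about tool z) and shift in tool axes (after the turn)
import sys,numpy as np
from scipy.spatial.transform import Rotation as R
from plant import robot
s=robot.read_state();M=R.from_rotvec(s["tool_rot"]).as_matrix()
H=np.degrees(np.arctan2(M[1,0],M[0,0]));p=s["position"]
print("t",round(s["t"],2),"pos",p.round(4),"H",H.round(2),"tilt",np.degrees(np.arccos(-M[2,2])).round(2),"F",s["wrist_force"].round(1),"w",round(s["grip_width"],4),"gf",round(s["grasp_force"],1))
a=list(map(float,sys.argv[1:]))
while len(a)>=4:
    x,y,z,h=a[:4];a=a[4:];d=np.array([x,y,z])-p;c,q=np.cos(np.radians(h)),np.sin(np.radians(h))
    print("turn",round(H-h,2),"shift",np.round([c*d[0]+q*d[1],q*d[0]-c*d[1],-d[2]],4));p=np.array([x,y,z]);H=h
E
python3 go.py .466 -.076 .21 94
```

```text
t 0.1 pos [ 0.2163 -0.4781  0.2306] H 24.34 tilt 0.08 F [-0.3 -0.5 -0.3] w 0.0856 gf 0.0
turn -69.66 shift [0.3837 0.2771 0.0206]
```

>>> send_rows(targets="0 0 -10 0 0 0 1;0 0 -10 0 0 0 1;0 0 -10 0 0 0 1;0 0 -10 0 0 0 1;0 0 -10 0 0 0 1;0 0 -10 0 0 0 1;0 0 -9.7 0 0 0 1", squeeze=30)

```text
t: 0.98
position: [0.2163, -0.4782, 0.2308]
tool_rot: [-2.135, -2.304, -0.001]
wrist_force: [-0.2, -0.9, 0.0]
grip_width: 0.0854
grasp_force: 0.0
```

>>> send_rows(targets="0 0 0 0.048 0.035 0 1;0 0 0 0.048 0.035 0 1;0 0 0 0.048 0.035 0 1;0 0 0 0.048 0.035 0 1;0 0 0 0.048 0.035 0 1;0 0 0 0.048 0.035 0 1;0 0 0 0.048 0.035 0.01 1;0 0 0 0.048 0.032 0.01 1")

```text
t: 1.98
position: [0.4663, -0.0739, 0.2108]
tool_rot: [2.142, 2.298, -0.0]
wrist_force: [1.5, -1.1, 0.2]
grip_width: 0.0853
grasp_force: 0.0
```

```bash
python3 go.py .466 -.076 .119 94
```

```text
t 1.98 pos [ 0.4663 -0.0739  0.2108] H 94.05 tilt 0.01 F [ 1.5 -1.1  0.2] w 0.0853 gf 0.0
turn 0.05 shift [-0.0021 -0.0005  0.0918]
```

>>> send_rows(targets="0 0 0 -0.002 0 0.04 1;0 0 0 0 0 0.04 0.2;0 0 0 0 0 0.012 0;0 0 0 0 0 0 -0.4;0 0 0 0 0 0 -1;0 0 0 0 0 0 -1;0 0 0 0 0 0 -1")

```text
t: 2.85
position: [0.4679, -0.0782, 0.1218]
tool_rot: [2.138, 2.294, 0.006]
wrist_force: [7.8, -0.7, -0.4]
grip_width: 0.0112
grasp_force: 35.0
```

```bash
python3 go.py .466 -.076 .119 94
```

```text
t 2.85 pos [ 0.4679 -0.0782  0.1218] H 94.03 tilt 0.39 F [ 7.8 -0.7 -0.4] w 0.0112 gf 35.0
turn 0.03 shift [ 0.0024 -0.0018  0.0028]
```

>>> send_rows(targets="0 0 0 0 0.002 0 -1;0 0 10 0 0 0 -1;0 0 10 0 0 0 -1;0 0 10 0 0 0 -1;0 0 10 0 0 0 -1", squeeze=45)

```text
t: 3.48
position: [0.4669, -0.0778, 0.1217]
tool_rot: [-2.802, -1.419, 0.003]
wrist_force: [-13.5, 2.0, 13.2]
grip_width: 0.0111
grasp_force: 48.7
```

```bash
python3 go.py .466 -.076 .119 18; python3 -c "
from plant import robot;print(robot.read_state()['ft_torque'])"
```

```text
t 3.48 pos [ 0.4669 -0.0778  0.1217] H 53.7 tilt 0.12 F [-13.5   2.   13.2] w 0.0111 gf 48.7
turn 35.7 shift [-0.0003 -0.002   0.0027]
[0.53068344 2.30984585 0.08049271]
```

>>> send_rows(targets="0 0 0 -0.0006 -0.001 -0.001 -1;0 0 9 0 0 0 -1;0 0 9 0 0 0 -1;0 0 9 0 0 0 -1;0 0 9 0 0 0 -1;0 0 3 0 0 0 -1;0 0 0 0 0 0 -1")

```text
t: 4.35
position: [0.4663, -0.0768, 0.1217]
tool_rot: [-3.113, -0.415, 0.001]
wrist_force: [-6.9, 4.4, 7.5]
grip_width: 0.0111
grasp_force: 52.6
```

```bash
python3 go.py .466 -.076 .119 18; python3 -c "
from plant import robot;print(robot.read_state()['ft_torque'])"
```

```text
t 4.35 pos [ 0.4663 -0.0768  0.1217] H 15.17 tilt 0.08 F [-6.9  4.4  7.5] w 0.0111 gf 52.6
turn -2.83 shift [ 0.     -0.0009  0.0027]
[0.82639624 1.21266083 0.98233789]
```

>>> send_rows(targets="0 0 4 0 0 0 -1;0 0 0 0 0 0 -1")

```text
t: 4.6
position: [0.467, -0.0767, 0.1218]
tool_rot: [-3.126, -0.307, -0.002]
wrist_force: [-3.7, 5.0, 5.1]
grip_width: 0.0106
grasp_force: 83.9
```

```bash
python3 go.py .466 -.076 .119 18; python3 -c "
from plant import robot;print(robot.read_state()['ft_torque'])"
```

```text
t 4.6 pos [ 0.467  -0.0767  0.1218] H 11.2 tilt 0.1 F [-3.7  5.   5.1] w 0.0106 gf 83.9
turn -6.8 shift [-0.0007 -0.0009  0.0028]
[0.78311409 0.48783475 1.11309239]
```

>>> send_rows(targets="0 0 -4 0 0 0 -1;0 0 0 0 0 0 0;0 0 0 0 0 0 0.3;0 0 0 0 0 -0.03 0.3;0 0 0 0 0 -0.05 1;0 0 -10 0 0 0 1;0 0 -10 0 0 0 1;0 0 -10 0 0 0 1")

```text
t: 5.6
position: [0.4667, -0.0778, 0.2006]
tool_rot: [2.899, 1.21, 0.0]
wrist_force: [0.2, 0.5, -0.0]
grip_width: 0.0852
grasp_force: 0.0
```

>>> send_rows(targets="0 0 -10 0 0 0 1;0 0 -10 0 0 0 1;0 0 -10 0 0 0 1;0 0 -10 0 0 0 1;0 0 -9 0 0 0 1")

```text
t: 6.22
position: [0.4666, -0.0778, 0.2005]
tool_rot: [2.137, 2.302, -0.0]
wrist_force: [0.7, -0.3, 0.0]
grip_width: 0.0858
grasp_force: 0.0
```

```bash
python3 go.py .511 -.257 .2 94
```

```text
t 6.22 pos [ 0.4666 -0.0778  0.2005] H 94.28 tilt 0.03 F [ 0.7 -0.3  0. ] w 0.0858 gf 0.0
turn 0.28 shift [-0.1818  0.0317  0.0005]
```

>>> send_rows(targets="0 0 0 -0.046 0.008 0 1;0 0 0 -0.046 0.008 0 1;0 0 0 -0.045 0.008 0 1;0 0 0 -0.045 0.008 0 1;0 0 0 0 0 0.04 1;0 0 0 0 0 0.038 0.2;0 0 0 0 0 0 -0.4;0 0 0 0 0 0 -1", squeeze=30)

```text
t: 7.22
position: [0.5121, -0.2573, 0.1243]
tool_rot: [2.14, 2.296, 0.001]
wrist_force: [0.1, -0.5, 0.3]
grip_width: 0.0321
grasp_force: 0.0
```

>>> send_rows(targets="0 0 0 0 0 0 -1;0 0 0 0 0 0 -1")

```text
t: 7.48
position: [0.5124, -0.2573, 0.1248]
tool_rot: [2.139, 2.295, 0.001]
wrist_force: [-0.8, 1.1, 5.9]
grip_width: 0.0114
grasp_force: 33.3
```

```bash
python3 go.py .511 -.257 .12 94
```

```text
t 7.47 pos [ 0.5124 -0.2573  0.1248] H 94.04 tilt 0.24 F [-0.8  1.1  5.9] w 0.0114 gf 33.3
turn 0.04 shift [ 0.0004 -0.0013  0.0048]
```

>>> send_rows(targets="0 0 10 0 0 0 -1;0 0 10 0 0 0 -1;0 0 10 0 0 0 -1;0 0 10 0 0 0 -1;0 0 0 0 0 0 -1", squeeze=45)

```text
t: 8.1
position: [0.5121, -0.2572, 0.1249]
tool_rot: [2.797, 1.423, 0.003]
wrist_force: [-0.9, 1.2, 6.8]
grip_width: 0.0108
grasp_force: 47.8
```

```bash
python3 go.py .511 -.257 .12 18; python3 -c "
from plant import robot;print(robot.read_state()['ft_torque'])"
```

```text
t 8.1 pos [ 0.5121 -0.2572  0.1249] H 53.93 tilt 0.2 F [-0.9  1.2  6.8] w 0.0108 gf 47.8
turn 35.93 shift [-0.001  -0.0006  0.0049]
[ 0.06601913  0.35483685 -0.05170075]
```

>>> send_rows(targets="0 0 9 0 0 0 -1;0 0 9 0 0 0 -1;0 0 9 0 0 0 -1;0 0 9 0 0 0 -1;0 0 6 0 0 0 -1;0 0 0 0 0 0 -1")

```text
t: 8.85
position: [0.5122, -0.257, 0.125]
tool_rot: [3.121, 0.333, 0.004]
wrist_force: [-2.8, 1.0, 8.1]
grip_width: 0.0111
grasp_force: 69.6
```

```bash
python3 go.py .511 -.257 .12 18; python3 -c "
from plant import robot;print(robot.read_state()['ft_torque'])"
```

```text
t 8.85 pos [ 0.5122 -0.257   0.125 ] H 12.16 tilt 0.2 F [-2.8  1.   8.1] w 0.0111 gf 69.6
turn -5.84 shift [-0.0011 -0.0004  0.005 ]
[0.17156492 0.49691473 1.59426335]
```

>>> send_rows(targets="0 0 -4 0 0 0 -1;0 0 0 0 0 0 0;0 0 0 0 0 0 0.3;0 0 0 0 0 -0.03 0.3;0 0 0 0 0 -0.05 -1")

```text
t: 9.48
position: [0.5104, -0.2564, 0.201]
tool_rot: [-3.108, -0.436, 0.006]
wrist_force: [0.3, 0.1, 0.5]
grip_width: 0.0383
grasp_force: 0.0
```

```bash
python3 go.py .588 -.142 .2 14
```

```text
t 9.47 pos [ 0.5104 -0.2564  0.201 ] H 15.98 tilt 0.28 F [0.3 0.1 0.5] w 0.0383 gf 0.0
turn 1.98 shift [ 0.1029 -0.0922  0.001 ]
```

>>> send_rows(targets="0 0 2 0.034 -0.031 0 -1;0 0 0 0.034 -0.031 0 -1;0 0 0 0.035 -0.031 0 -1;0 0 0 0 0 0.06 -1;0 0 0 0 0 0.05 -1")

```text
t: 10.1
position: [0.5873, -0.14, 0.0903]
tool_rot: [-3.118, -0.384, 0.001]
wrist_force: [0.8, -0.5, -0.6]
grip_width: 0.0001
grasp_force: 0.0
```

```bash
python3 go.py .588 -.142 .022 14; python3 - <<'E'
from h import *
a=grab("top","top1")
cv2.imwrite("pics/f1.png",cv2.resize(a[170:262,330:440],None,fx=5,fy=5,interpolation=cv2.INTER_CUBIC))
E
```

```text
t 10.1 pos [ 0.5873 -0.14    0.0903] H 14.05 tilt 0.02 F [ 0.8 -0.5 -0.6] w 0.0001 gf 0.0
turn 0.05 shift [0.0002 0.0021 0.0683]
```

View pics/f1.png

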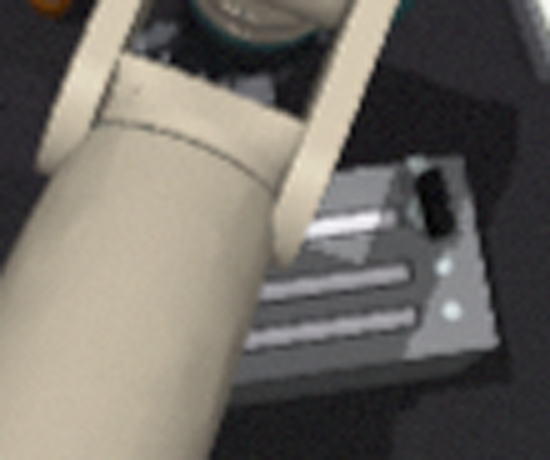

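The right fastener's bar, at (433,200) in the crop, now lies across the slot. The left one is hidden by the arm, but it hit its stop with the same torque. Pressing the pedal.

>>> send_rows(targets="0 0 0 0 0.001 0.015 -1;0 0 0 0 0.001 0.012 -1;0 0 0 0 0 0.008 -1;0 0 0 0 0 0.008 -1;0 0 0 0 0 0.008 -1;0 0 0 0 0 0.007 -1")

```text
t: 10.9
position: [0.5911, -0.1431, 0.038]
tool_rot: [3.115, 0.384, 0.014]
wrist_force: [3.5, 1.2, 8.1]
grip_width: -0.0
grasp_force: 4.3
```

>>> send_rows(targets="0 0 0 0 0 0.006 -1;0 0 0 0 0 0.004 -1;0 0 0 0 0 0.002 -1;0 0 0 0 0 0 -1")

```text
t: 11.4
position: [0.5901, -0.1433, 0.0255]
tool_rot: [3.116, 0.383, 0.009]
wrist_force: [1.3, 0.2, 6.3]
grip_width: 0.0003
grasp_force: 3.2
```

```bash
python3 go.py .588 -.142 .022 14
```

```text
t 11.4 pos [ 0.5901 -0.1433  0.0255] H 14.03 tilt 0.37 F [1.3 0.2 6.3] w 0.0003 gf 3.2
turn 0.03 shift [-0.0018 -0.0018  0.0035]
```

>>> send_rows(targets="0 0 0 0 0 0.003 -1;0 0 0 0 0 0.002 -1;0 0 0 0 0 0.002 -1;0 0 0 0 0 0 -1")

```text
t: 11.9
position: [0.5921, -0.1437, 0.0233]
tool_rot: [3.114, 0.383, 0.017]
wrist_force: [-4.9, 3.6, 29.4]
grip_width: -0.0002
grasp_force: 12.9
```

```bash
python3 go.py .588 -.142 .022 14
```

```text
t 11.9 pos [ 0.5921 -0.1437  0.0233] H 14.04 tilt 0.67 F [-4.9  3.6 29.4] w -0.0002 gf 12.9
turn 0.04 shift [-0.0036 -0.0026  0.0013]
```

Pedal is at its stop (29 N at z = 0.023). Rise, then turn over the board.

>>> send_rows(targets="0 0 0 0 0 -0.02 -1;0 0 0 0 0 -0.06 -1;0 0 0 0 0 -0.06 0;0 0 0 0 0 -0.06 0;0 0 -10 0 0 0 0;0 0 -10 0 0 0 0;0 0 -10 0 0 0 0;0 0 -10 0 0 0 0")

```text
t: 12.9
position: [0.5879, -0.1429, 0.2162]
tool_rot: [2.794, 1.434, 0.001]
wrist_force: [0.1, 0.0, -0.3]
grip_width: 0.0427
grasp_force: 0.0
```

>>> send_rows(targets="0 0 -10 0 0 0 0;0 0 -10 0 0 0 0;0 0 -10 0 0 0 0;0 0 -10 0 0 0 0;0 0 -10 0 0 0 0")

```text
t: 13.52
position: [0.5879, -0.1429, 0.2162]
tool_rot: [1.926, 2.481, 0.0]
wrist_force: [-0.1, 0.1, 0.2]
grip_width: 0.0427
grasp_force: 0.0
```

```bash
python3 go.py .489 -.167 .22 104; python3 - <<'E'
from h import *
a=grab("scene","sc1")
cv2.imwrite("pics/f2.png",cv2.resize(a[140:240,245:355],None,fx=5,fy=5,interpolation=cv2.INTER_CUBIC))
E
```

```text
t 13.53 pos [ 0.5879 -0.1429  0.2162] H 104.35 tilt 0.06 F [-0.1  0.1  0.2] w 0.0427 gf 0.0
turn 0.35 shift [ 0.0005 -0.1018 -0.0038]
```

View pics/f2.png

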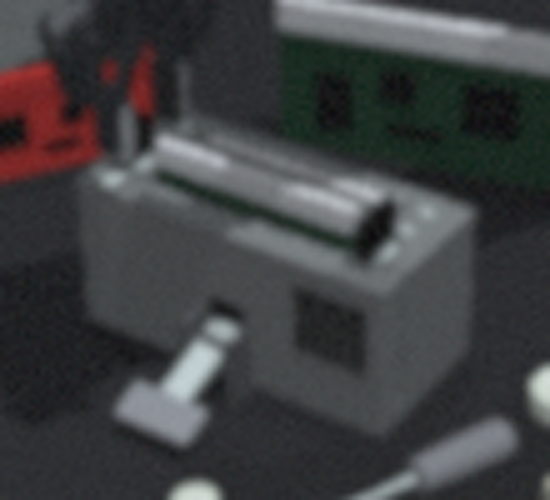

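The pedal is down at (165,410). The board stands up, with its rail from (155,150) to (375,215), and both fasteners are turned. Now gripping the rail.

>>> send_rows(targets="0 0 0 0 -0.034 0 0;0 0 0 0 -0.034 0 0;0 0 0 0 -0.034 0 0;0 0 0 0 0 0.05 0;0 0 0 0 0 0.037 0;0 0 0 0 0 0.012 0;0 0 0 0 0 0 0", squeeze=45)

```text
t: 14.45
position: [0.4891, -0.1675, 0.1169]
tool_rot: [1.935, 2.475, -0.0]
wrist_force: [-0.8, -0.1, 0.4]
grip_width: 0.0428
grasp_force: 0.0
```

```bash
python3 go.py .489 -.167 .117 104
```

```text
t 14.45 pos [ 0.4891 -0.1675  0.1169] H 103.97 tilt 0.01 F [-0.8 -0.1  0.4] w 0.0428 gf 0.0
turn -0.03 shift [ 0.0005  0.     -0.0001]
```

Close with a low squeeze first, to see any lateral mismatch.

>>> send_rows(targets="0 0 0 0 0 0 -0.6;0 0 0 0 0 0 -0.75;0 0 0 0 0 0 -1;0 0 0 0 0 0 -1;0 0 0 0 0 0 -1", squeeze=25)

```text
t: 15.08
position: [0.4896, -0.1677, 0.1172]
tool_rot: [1.932, 2.475, 0.001]
wrist_force: [2.0, -0.2, 4.9]
grip_width: 0.0084
grasp_force: 26.5
```

```bash
python3 go.py .489 -.167 .117 104;  python3 -c "
from plant import robot;print(robot.read_state()['ft_torque'])"
```

```text
t 15.07 pos [ 0.4896 -0.1677  0.1172] H 104.04 tilt 0.13 F [ 2.  -0.2  4.9] w 0.0084 gf 26.5
turn 0.04 shift [ 0.0008 -0.0004  0.0002]
[-0.00220051 -0.54928891  0.01673172]
```

>>> send_rows(targets="0 0 0 0 0 0 -1;0 0 0 0 0 -0.004 -1;0 0 0 0 0 -0.008 -1;0 0 0 0 0 -0.01 -1;0 0 0 0 0 -0.01 -1", squeeze=45)

```text
t: 15.7
position: [0.4886, -0.1675, 0.1489]
tool_rot: [-1.933, -2.476, 0.001]
wrist_force: [0.2, 0.1, -2.4]
grip_width: 0.0081
grasp_force: 48.8
```

>>> send_rows(targets="0 0 0 0 0 -0.012 -1;0 0 0 0 0 -0.015 -1;0 0 0 0 0 -0.015 -1;0 0 0 0 0 -0.015 -1;0 0 0 0 0 -0.015 -1;0 0 0 0 0 -0.012 -1;0 0 0 0 0 0 -1")

```text
t: 16.58
position: [0.4893, -0.1676, 0.2335]
tool_rot: [1.932, 2.475, 0.001]
wrist_force: [-0.0, 0.6, -2.7]
grip_width: 0.0077
grasp_force: 48.9
```

```bash
python3 go.py .4905 .192 .233 87.3; python3 - <<'E'
from h import *
a=grab("scene","sc2")
cv2.imwrite("pics/f3.png",cv2.resize(a[90:240,230:380],None,fx=3.5,fy=3.5,interpolation=cv2.INTER_CUBIC))
E
```

```text
t 16.57 pos [ 0.4893 -0.1676  0.2335] H 104.04 tilt 0.12 F [-0.   0.6 -2.7] w 0.0077 gf 48.9
turn 16.74 shift [ 0.3593 -0.0157  0.0005]
```

View pics/f3.png

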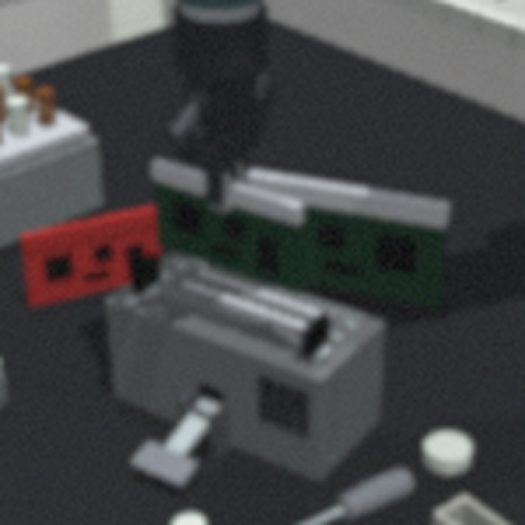

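The board hangs upright, gripped at about its middle and clear of the bay. Carry it to the caddy.

>>> send_rows(targets="0 0 6 0 0 0 -1;0 0 6 0 0 0 -1;0 0 4.7 0 0 0 -1;0 0 0 0.03 -0.002 0 -1;0 0 0 0.045 -0.002 0 -1;0 0 0 0.045 -0.002 0 -1;0 0 0 0.045 -0.002 0 -1;0 0 0 0.045 -0.002 0 -1")

```text
t: 17.62
position: [0.4882, 0.0442, 0.2314]
tool_rot: [-2.272, -2.169, 0.002]
wrist_force: [0.3, 0.0, -2.6]
grip_width: 0.008
grasp_force: 48.8
```

>>> send_rows(targets="0 0 0 0.045 -0.002 0 -1;0 0 0 0.045 -0.002 0 -1;0 0 0 0.04 -0.002 0 -1;0 0 0 0.02 0 0 -1;0 0 0 0 0 0.02 -1;0 0 0 0 0 0.03 -1;0 0 0 0 0 0.02 -1;0 0 0 0 0 0 -1")

```text
t: 18.62
position: [0.4887, 0.1921, 0.1601]
tool_rot: [-2.272, -2.167, 0.007]
wrist_force: [0.2, 0.6, -1.3]
grip_width: 0.0081
grasp_force: 48.7
```

```bash
python3 go.py .4905 .192 .068 87.3; python3 - <<'E'
from h import *
from scipy.spatial.transform import Rotation as R
a=grab("scene","sc3");b=grab("top","top3")
s=robot.read_state();p=s["position"];M=R.from_rotvec(s["tool_rot"]).as_matrix();H=np.degrees(np.arctan2(M[1,0],M[0,0]))
overlay("ov3",(.489,-.167,14),(.4905,.192,-2.7),{"top":b,"scene":a})
k=4.5;off=(310,170);o=np.array(off)-.5+.5/k
im=cv2.resize(a[170:300,310:440],None,fx=k,fy=k,interpolation=cv2.INTER_CUBIC)
draw(im,"scene",fr(.4905,.192,-2.7),CAD,k,o)
z0=(p[2]-.063)*1000
draw(im,"scene",fr(p[0],p[1],H-90),[[[0,-75,z0],[0,75,z0]],box(-4.5,4.5,-75,75,z0+85)],k,o,(0,255,255))
cv2.imwrite("pics/f4.png",im)
E
```

```text
t 18.62 pos [0.4887 0.1921 0.1601] H 87.3 tilt 0.26 F [ 0.2  0.6 -1.3] w 0.0081 gf 48.7
turn 0.0 shift [0.     0.0018 0.0921]
```

View pics/f4.png

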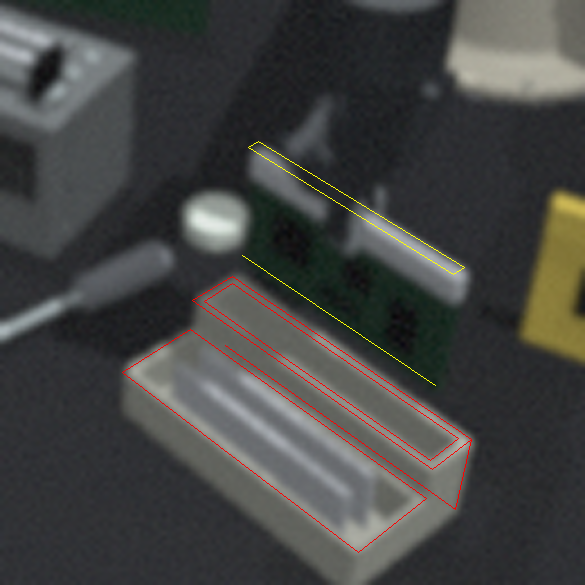

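Board (yellow) and caddy slot (red) match the picture, and the board is aligned above the slot. Lowering.

>>> send_rows(targets="0 0 0 0 0.002 0.015 -1;0 0 0 0 0 0.018 -1;0 0 0 0 0 0.018 -1;0 0 0 0 0 0.016 -1;0 0 0 0 0 0.01 -1;0 0 0 0 0 0.006 -1;0 0 0 0 0 0 -1")

```text
t: 19.6
position: [0.4916, 0.1928, 0.0791]
tool_rot: [-2.272, -2.169, 0.0]
wrist_force: [0.3, -0.3, -1.4]
grip_width: 0.0082
grasp_force: 48.8
```

```bash
python3 go.py .4905 .192 .068 87.3
```

```text
t 19.6 pos [0.4916 0.1928 0.0791] H 87.34 tilt 0.01 F [ 0.3 -0.3 -1.4] w 0.0082 gf 48.8
turn 0.04 shift [-0.0009 -0.0011  0.0111]
```

>>> send_rows(targets="0 0 0 0 -0.001 0.004 -1;0 0 0 0 0 0.003 -1;0 0 0 0 0 0.002 -1;0 0 0 0 0 0 -1")

```text
t: 20.1
position: [0.4906, 0.1928, 0.0701]
tool_rot: [-2.272, -2.169, 0.0]
wrist_force: [0.2, -0.4, -2.4]
grip_width: 0.0077
grasp_force: 48.8
```

>>> send_rows(targets="0 0 0 0 0 0.001 -1;0 0 0 0 0 0 -1")

```text
t: 20.35
position: [0.4907, 0.1928, 0.0692]
tool_rot: [2.272, 2.169, -0.0]
wrist_force: [-0.4, 0.2, -2.7]
grip_width: 0.0079
grasp_force: 48.8
```

```bash
python3 go.py .4905 .192 .068 87.3
```

```text
t 20.35 pos [0.4907 0.1928 0.0692] H 87.34 tilt 0.01 F [-0.4  0.2 -2.7] w 0.0079 gf 48.8
turn 0.04 shift [-0.0008 -0.0001  0.0012]
```

>>> send_rows(targets="0 0 0 0 0 0.001 -1;0 0 0 0 0 0.001 -1;0 0 0 0 0 0 -1")

```text
t: 20.72
position: [0.4913, 0.1929, 0.0689]
tool_rot: [2.272, 2.168, 0.002]
wrist_force: [-1.7, -1.6, 7.7]
grip_width: 0.0079
grasp_force: 50.1
```

```bash
python3 go.py .4905 .192 .068 87.3
```

```text
t 20.73 pos [0.4913 0.1929 0.0689] H 87.34 tilt 0.11 F [-1.7 -1.6  7.7] w 0.0079 gf 50.1
turn 0.04 shift [-0.001  -0.0008  0.0009]
```

The board rests on the floor (force rose to +7.7 N). Open slowly, rise straight up, and check.

>>> send_rows(targets="0 0 0 0 0 0 -0.75;0 0 0 0 0 0 -0.7;0 0 0 0 0 0 -0.6;0 0 0 0 0 0 -0.45;0 0 0 0 0 0 -0.2;0 0 0 0 0 0 0;0 0 0 0 0 0 0.2;0 0 0 0 0 0 0.2", squeeze=20)

```text
t: 21.72
position: [0.4907, 0.1929, 0.0673]
tool_rot: [2.272, 2.169, -0.0]
wrist_force: [0.4, 0.1, 0.3]
grip_width: 0.0512
grasp_force: 0.0
```

>>> send_rows(targets="0 0 0 0 0 -0.01 0.2;0 0 0 0 0 -0.02 0.2;0 0 0 0 0 -0.03 0.2;0 0 0 0 0 -0.05 0.2;0 0 0 0 0 -0.05 0.2;0 0 0 0 0 0 0.2;0 0 0 0 0 0 0.2")

```text
t: 22.6
position: [0.4904, 0.1928, 0.227]
tool_rot: [-2.272, -2.169, 0.0]
wrist_force: [0.3, 0.2, -0.2]
grip_width: 0.0511
grasp_force: 0.0
```

```bash
python3 go.py .4905 .192 .2 87.3; python3 - <<'E'
from h import *
a=grab("scene","sc4");b=grab("top","top4")
k=3.5;c=cv2.resize(a[140:310,245:435],None,fx=3.5,fy=3.5,interpolation=cv2.INTER_CUBIC)
cv2.imwrite("pics/f5.png",c)
E
```

```text
t 22.6 pos [0.4904 0.1928 0.227 ] H 87.34 tilt 0.02 F [ 0.3  0.2 -0.2] w 0.0511 gf 0.0
turn 0.04 shift [-0.0008  0.0001  0.027 ]
```

View pics/f5.png

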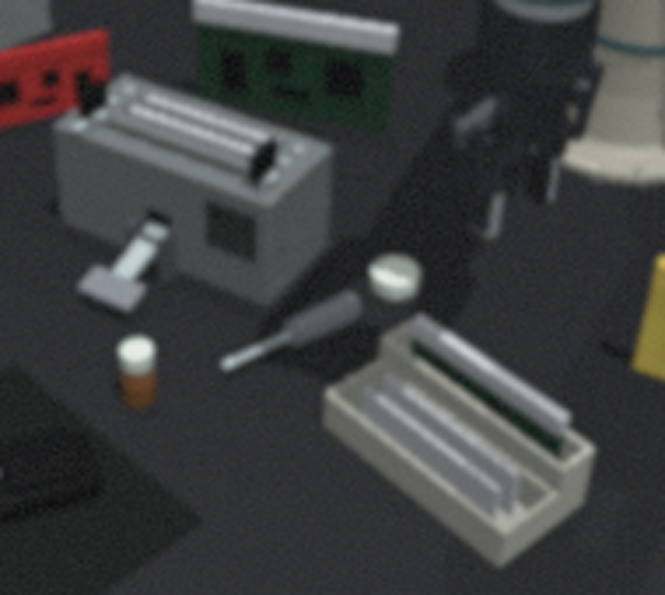

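The board stands in the tall slot, with its rail from (415,320) to (568,420). Both fasteners at (90,92) and (262,158) are still turned across the slot, the gripper is clear, and the visible bystanders are where they were. Handing in.

```bash
python3 -c "
from plant import workorder;print(workorder.sign_off())"
```

```text
the job is handed in; nothing more can be done
None
```

The board is standing on the floor of the caddy's tall slot and released, both fasteners look turned to their stops in the last picture, and I handed the job in at about 23 s; sign-off returned no verdict.

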